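# Seat the salt cellar in its window-sill holder

## Robot

A 7-joint arm with a two-finger parallel gripper is mounted at the origin on the work surface. World frame = base frame: x ahead of the robot, y to its left, z up, the work surface at z = 0. Lengths are in m, angles in rad, forces in N, time in s.
With the tool pointing down it reaches from about 0.4 to 0.925 m from the base axis. Payload 5.6 kg.
Tool frame: the origin (TCP) lies at the very end of the fingers, on their centre line; the grasp point (between the pads) lies 19 mm behind it; z points along the fingers, y is the direction in which the jaws open and shut (so a half turn about z gives the same grasp; the last joint's range is limited). The gripper opens to 85 mm and grips with 20 to 120 N. Pads are 22 mm wide; open, the fingers measure 114 mm over their backs; the gripper's body (76 mm by 85 mm) begins 54 mm behind the grasp point. The pads swing forward as they close: fully open they stand 13 mm farther back than shut.
Start: joints at [1.078, 0.468, -0.012, 1.603, 0.006, 1.071, -0.056], TCP at [0.283, -0.585, 0.204] pointing down, gripper open.
Joint ranges: [-2.53, 2.53], [-0.31, 2.02], [-1.57, 1.55], [0.28, 2.44], [-1.29, 4.43], [0.15, 1.84], [-2.92, 2.92]. Speed limits (rad/s): [2.57, 2.57, 3.14, 3.14, 3.14, 3.14, 3.14].

## Interface

Orientations are given as a 3x3 rotation matrix whose columns are the frame's x, y, z axes.
In Python, from workcell import r gives the robot as it stands.
- The arm moves only by the tool play_rows, never from a script. Its argument "targets" is a list of rows, each a list of 3 entries, a list of its own where there are three numbers: the shift along the tool's x, y, z in mm, then the turn, a rotation vector about the tool's x, y, z in rad, then the gripper's target within -1 to 1 (fully open at 1, half-way at 0, shut at -1). In form: [[[dx, dy, dz], [rx, ry, rz], jaw], ...]. A call has 1 to 20 rows; each row shifts and turns the pose as measured when the row begins, along the tool's axes as they then stand; what a row does not reach is not made up. A row lasts 1/8 s, in which the tool goes at most 62.5 mm and 10.7 degrees, less where a joint would pass 70% of its speed; a pose out of reach is approached as far as the arm can. A call with a gripper value outside its range is refused whole. The fingers move at their own pace and stop on an object; "force" is the grip in N (left out, the last holds). Time passes only in rows, so rows that do not move let the fingers close. It gives the time, the measured TCP pose, the force and the opening at its end, in the units of the state.
- r.observe(): the state, without advancing time (a new reading comes with each control period).
- r.capture(name): name is "scene" or "top" or "wrist"; returns a dict with "color" (480x640x3 uint8, red, green, blue), "depth" (480x640 float32, m along the optical axis (not along the pixel's ray), 0 where there is no reading), "fx", "fy", "cx", "cy" (pixels), "rvec" (rotation vector, rad) and "tvec" (3), from world to camera coordinates, as OpenCV has them; the wrist camera has in their place "T_tool_cam" (4x4, takes a point from camera to tool coordinates, whose origin is the TCP and whose axes are the flange's). Camera axes: x right, y down, z forward; pixel columns grow to the right and rows downward; lengths in m; the calibration is good to about 2 mm. A picture is of the moment at which its call begins: read the wrist's pose just before it.
- r.hand_in(): hands the job in, once; it reports no verdict.
The state is a dict: "time": time; "qpos": joint angles; "qd": joint speeds; "joint_efforts": joint torques, N m; "tcp_pos": TCP position; "tool_rot": TCP orientation; "ft_force": force on the tool from outside, world axes, zero at the start; "wrist_torque": the same for the moment, N m; "gripper_width": finger opening in m.
Only numpy, scipy, OpenCV 4.12 (cv2) and the standard library are available. Lean on these libraries where they do the work, as an engineer would, in place of code of your own. Each camera call takes 0.05 s, during which the arm holds its last target. There are 200 camera calls.

## Task

Stand the glass salt cellar upright on the tiles between the steel balls of the stop and the keeper of the holder, and with the keeper still clear of it nudge it gently along until it bears on both balls of the stop. Then slide the keeper up until its spring nose is pushed well over half-way in and holds the cellar firmly against both balls, and let go. It is glass: never press hard on it against the steel (20 N is too much), do not tip it, and leave the other things where they are.

Things in the scene. Friction and masses are not known exactly. Their poses are not given: they have to be found in the camera images.
- cellar_mid (a point): Glass salt cellar: upright cylinder 56 mm across with a flat steel swivel cover, 62 mm high in all, 0.22 to 0.42 kg, loose on the tiles (z = 0). The point is on its axis, half-way up (31 mm above its foot); z is its axis. Sliding it on the tiles takes 1 to 3.5 N.
- rail: Stop end of the holder: wooden bracket screwed to the tiles, foot plate 65 x 100 x 12 mm (x -15 to +50 mm in its frame), back plate 50 mm high. Origin at tile level on the lane's centre line (y = 0); its -x axis points along the lane to the keeper, z up. It carries the adjustable steel stop (crossbar 80 mm wide, 32 mm high).
- stop_range (a point): Middle of the stop's adjustment (fixed on the bracket, x = -48 mm of its frame), 25 mm above the tiles. The stop is two 8 mm rods at y = +-24.75 mm ending in 14 mm polished steel balls facing the lane. It is clamped rigidly, but where is NOT measured: the line through the ball centres is up to 8 mm either way of this point along the lane.
- seat_mid (a point): Middle of the seat's range, at tile level (x = -72.75 mm of the bracket's frame, y = 0): a cellar that bears on both balls has its axis on the lane's centre line 24.75 mm before the line of ball centres, so within 8 mm of this point along the lane, depending on the unmeasured stop.
- keeper_base: Keeper end of the holder: low wooden track screwed to the tiles, 160 mm long (x -75 to +85 mm of its frame), 48 mm wide, 12 mm high, in line with the bracket, axes parallel to its axes. Origin at tile level, at x = -240 mm, y = 0 of the bracket's frame; +x points to the stop. Carries the keeper.
- keeper (a joint): Travel of the keeper along its track, m: 0 = fully back, 0.13 = fully towards the stop. A dark wooden block 50 x 36 mm, top 32 mm above the tiles, with an upright tab and a spring nose. It slides against about 6 N of friction and stays where it is left.
- keeper_front (a point): Front end of the keeper's spring nose when the nose is out (fixed on the keeper, so it does not follow the nose in), 25 mm above the tiles; at x = -200 mm + travel of the bracket's frame. The nose is a 10 mm steel rod with a 14 mm polished ball. It gives from 1 N on, 0.5 N more per mm, to 5 N at 8 mm, where it is hard.
- keeper_tab (a point): Middle of the keeper's tab: upright wooden tab 16 mm thick along the lane, 30 mm wide across it, from 32 to 73 mm above the tiles. The point is 55 mm above the tiles, at x = -295 mm + travel of the bracket's frame; push on the tab's back face (8 mm behind the point, away from the stop) or pinch it.
- pot_tall: Bystander: terracotta pot with fitted lid, 89 mm across, 122 mm high. Origin under its centre.
- pot_low: Bystander: terracotta pot with fitted lid, 98 mm across, 97 mm high. Origin under its centre.
- spice_box: Bystander: wooden spice box with sliding top, 100 x 200 x 65 mm. Origin under its centre.
- timer: Bystander: grey plastic timer dial, 64 mm across, 39 mm high. Origin under its centre.
- bowl: Bystander: small copper bowl, 60 mm across, 30 mm high. Origin under its centre.
- oil: Bystander: green glass oil bottle, 60 mm across, 200 mm high. Origin under its centre.
Mind the look-alikes: they are no part of the job. Leave any blue or purple look-alike of the keeper_base alone.

How it is judged:
On the way:
1. the cellar is nudged against the balls of the stop (over 1 N), centred between them, while the keeper does not touch it (contact force between cellar and rail above 1 N and contact force between cellar and keeper_base below 0.1 N and x of cellar_mid in the frame of rail between -0.0835 and -0.062 m and y of cellar_mid in the frame of rail between -0.0025 and 0.0025 m), for 0.1 s.
At the end, for the whole second after the job is handed in: the cellar stands upright on the tiles (within 0.06 rad) at rest, centred between the balls within 2.5 mm, the keeper's nose pressing it with over 1.2 N and the stop's balls bearing back with over 0.4 N (contact force between cellar and rail above 0.4 N and contact force between cellar and keeper_base above 1.2 N and x of cellar_mid in the frame of rail between -0.0835 and -0.062 m and y of cellar_mid in the frame of rail between -0.0025 and 0.0025 m and height (world z) of cellar_mid below 0.034 m and angle between cellar_mid's own z axis and vertical below 0.06 rad and linear speed of cellar below 0.01 m/s); the robot touches nothing.
It fails at once if the cellar is pressed against the stop with over 20 N (contact force between cellar and rail above 20 N).
It fails at once if the cellar is pressed by the keeper with over 20 N (contact force between cellar and keeper_base above 20 N).
It fails at once if the cellar is tipped (angle between cellar_mid's own z axis and vertical above 0.5 rad).
It fails at once if a bystander is moved by more than 25 mm (distance of any of pot_tall, pot_low, spice_box, timer, bowl, oil from where it was at the start of the episode above 0.025 m).
It also fails if it takes over 61 s, if anything falls off the work surface, if the arm or the gripper's body presses on something with over 40 N, if the wrist force passes 120 N, or if a joint passes its speed limit or range.

## Working session

There is one attempt and no reset: what is moved stays moved. The work goes in short steps, Python scripts to look and compute and a tool call to move; the robot and the scene stay as the last step left them, time stands still between calls to the robot, and variables do not carry over. Pictures are saved under pics/ and viewed, about 8 in all and at most 12, crops included, and the job is handed in when it is done.

Besides the shell and the picture viewer there is one more tool, called after "Emit:" as name(argument=value, ...), one argument or row to a line, values as JSON. play_rows: Moves the arm, as the interface text tells. Its arguments: {"type":"object","properties":{"targets":{"type":"array"},"force":{"type":"number"}},"required":["targets"]}

```bash
ls; mkdir -p pics; cat > h.py <<'E'
import numpy as np, cv2
from workcell import r
def save(n,f):
    c=r.capture(n); np.savez(f'pics/{f}.npz',**c); cv2.imwrite(f'pics/{f}.png',c['color'][:,:,::-1]); return c
def load(f): return dict(np.load(f'pics/{f}.npz'))
def pt(c,u,v,z=None):
    """world point from pixel: by depth, or by plane z (fixed cams)"""
    R=cv2.Rodrigues(c['rvec'])[0]; t=c['tvec'].ravel()
    d=np.array([(u-c['cx'])/c['fx'],(v-c['cy'])/c['fy'],1.])
    o=-R.T@t; w=R.T@d
    if z is None: s=float(np.median(c['depth'][int(v)-1:int(v)+2,int(u)-1:int(u)+2]))
    else: s=(z-o[2])/w[2]
    return o+s*w
def proj(c,P):
    return cv2.projectPoints(np.float64(P).reshape(-1,3),c['rvec'],c['tvec'],np.array([[c['fx'],0,c['cx']],[0,c['fy'],c['cy']],[0,0,1.]]),None)[0].reshape(-1,2)
E
python3 - <<'E'
from h import *
for n in('scene','top'):
    c=save(n,n+'0'); R=cv2.Rodrigues(c['rvec'])[0]; print(n,c['fx'],c['cx'],c['cy'],(-R.T@c['tvec'].ravel()).round(3))
s=r.observe();print(s['time'],s['tcp_pos'],s['tool_rot'],s['ft_force'],s['gripper_width'])
E
```

```text
pics
scene 504.55896209734 315.40045400808947 234.11806829491644 [ 0.885 -0.525  0.818]
top 485.234696166683 320.44557280002493 239.75164804850394 [ 0.384 -0.043  0.931]
0.1 [ 0.28229044 -0.58488547  0.20311012] [[ 9.00575962e-01  4.34697907e-01 -8.15670534e-04]
 [ 4.34698656e-01 -9.00574857e-01  1.41619652e-03]
 [-1.18954713e-04 -1.62996343e-03 -9.99998665e-01]] [-0.41257932  0.17636794 -0.60918787] 0.08552863128268876
```

View pics/top0.png

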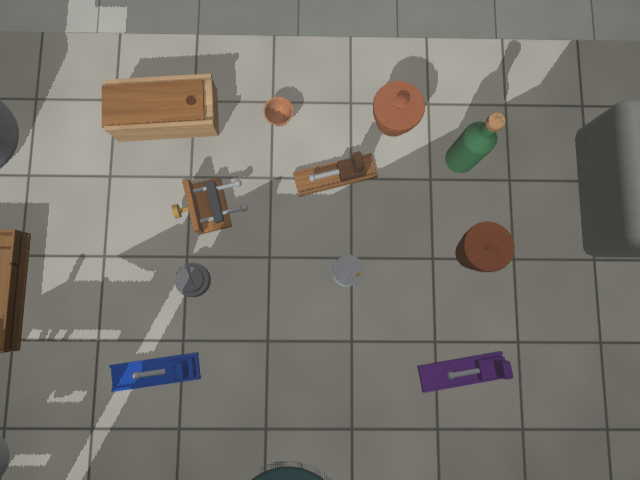

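View pics/scene0.png

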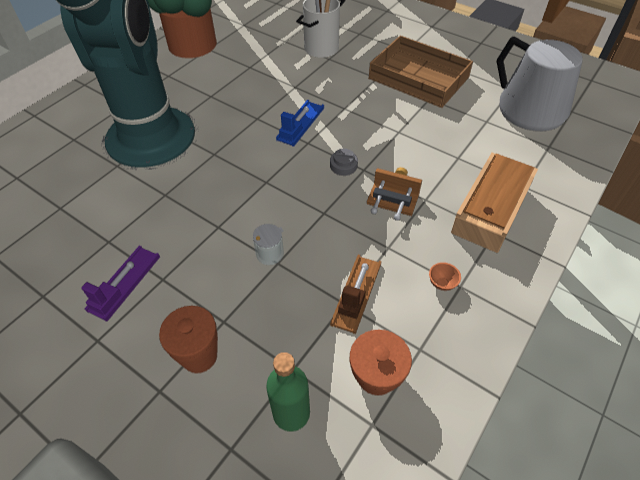

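The top picture shows the glass cellar at (347,270), the stop bracket at (208,205) and the brown keeper at (336,173). Possible look-alikes:
- For the cellar: the grey timer at (192,280) and the copper bowl at (278,111).
- For the keeper: the blue one at (155,371) and the purple one at (465,371).

By the description I choose the clear glass cylinder at (347,270) and the brown keeper at (336,173). Next is one close crop to check this.

```bash
python3 - <<'E'
from h import *
im=cv2.imread('pics/top0.png')
a=cv2.resize(im[140:300,165:391],None,fx=3.53,fy=3.53,interpolation=cv2.INTER_CUBIC)
cv2.imwrite('pics/crop1.png',a);print(a.shape)
E
```

```text
(565, 798, 3)
```

View pics/crop1.png

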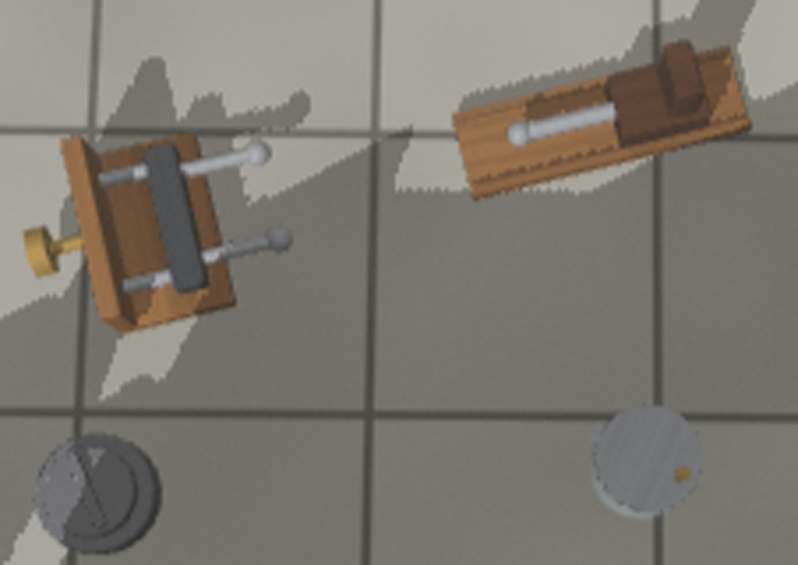

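```bash
cat >> h.py <<'E'
def B(p,q):
    """bracket-frame point(s) -> world; p=(x,y,yaw)"""
    q=np.float64(q).reshape(-1,3); c,s=np.cos(p[2]),np.sin(p[2])
    return q@np.array([[c,-s,0],[s,c,0],[0,0,1]]).T+[p[0],p[1],0]
E
python3 - <<'E'
from h import *
from scipy.optimize import least_squares
c=load('top0')
f=lambda x,y:(165+(x+.5)/3.53-.5,140+(y+.5)/3.53-.5)
px=np.array([f(*q) for q in[(455,115),(475,197),(749,128),(730,48),(195,132),(235,303),(259,153),(278,239),(519,134)]])
def model(p):
    s,t=p[3],p[4]
    # image up=+x world, left=+y ; lane +x (to the stop) points image left => bracket +y ~ image up
    q=[(-.155,.024,.012),(-.155,-.024,.012),(-.315,-.024,.012),(-.315,.024,.012),(-.015,.05,.012),(-.015,-.05,.012),(-.048+s,.02475,.025),(-.048+s,-.02475,.025),(-.207+t,0,.025)]
    return proj(c,B(p,q))
g=pt(c,208,205,0.012)
best=None
for yaw in(1.3,1.57,1.8):
  o=least_squares(lambda p:(model(p)-px).ravel(),[g[0],g[1],yaw,0,.0],loss='soft_l1')
  if best is None or o.cost<best.cost:best=o
p=best.x;print('pose',p.round(4),best.cost);print((model(p)-px).round(1).tolist())
np.save('p.npy',p)
cl=pt(c,*f(647,459),z=.062);print('cellar',cl)
cl=pt(c,*f(647,459));print('cellar depth',cl)
for n,q in dict(ball1=(-.048+p[3],.02475,.025),seat=(-.07275+p[3],0,0),nose=(-.2+p[4],0,.025),tab=(-.295+p[4],0,.055)).items(): print(n,B(p,q).round(4))
print('cellar in B', (np.array([[np.cos(p[2]),np.sin(p[2])],[-np.sin(p[2]),np.cos(p[2])]])@(cl[:2]-p[:2])).round(4))
s=load('scene0')
# top cover circle refine: pixels with depth plane z ~.062 near the cellar
R=cv2.Rodrigues(c['rvec'])[0];pts=[pt(c,u,v) for v in range(248,292) for u in range(325,370)];pts=np.array(pts);m=abs(pts[:,2]-.062)<.006
print(m.sum(),pts[m].min(0),pts[m].max(0),pts[m].mean(0))
for n,b in dict(pot=(398,108),box=(160,108)).items(): print(n,pt(c,*b))
E
```

```text
pose [ 0.6569  0.1454  1.4705 -0.0027  0.0194] 243.7412526093186
[[0.1, 17.9], [-2.8, -29.1], [0.8, -0.7], [4.0, 45.7], [0.2, 18.3], [-4.2, -79.5], [1.2, -0.0], [-0.9, -49.2], [-0.1, 0.6]]
cellar [ 0.45915516 -0.10799258  0.062     ]
cellar depth [ 0.45907869 -0.10792641  0.062884  ]
ball1 [[0.6272 0.0974 0.025 ]]
seat [[0.6494 0.0703 0.    ]]
nose [[ 0.6389 -0.0343  0.025 ]]
tab [[ 0.6294 -0.1288  0.055 ]]
cellar in B [-0.2719  0.1715]
750 [ 0.43345635 -0.13537075  0.05606108] [ 0.4875037  -0.0793119   0.06624027] [ 0.45990137 -0.10812705  0.06289283]
pot [ 0.75805957 -0.20012533  0.0811667 ]
box [0.76056001 0.24430421 0.06129613]
```

```bash
python3 - <<'E'
from h import *
from scipy.optimize import least_squares
c=load('top0')
f=lambda x,y:(165+(x+.5)/3.53-.5,140+(y+.5)/3.53-.5)
px=np.array([f(*q) for q in[(455,115),(475,197),(749,128),(730,48),(195,132),(235,303),(259,153),(278,239),(519,134)]])
def model(p):
    s,t=p[3],p[4]
    q=[(-.155,-.024,.012),(-.155,.024,.012),(-.315,.024,.012),(-.315,-.024,.012),(-.015,-.05,.012),(-.015,.05,.012),(-.048+s,-.02475,.025),(-.048+s,.02475,.025),(-.207+t,0,.025)]
    return proj(c,B(p,q))
g=pt(c,208,205,0.012)
o=min((least_squares(lambda p:(model(p)-px).ravel(),[g[0],g[1],y,0,.0],loss='soft_l1') for y in(1.3,1.6,1.8)),key=lambda o:o.cost)
p=o.x;print('pose',p.round(4),o.cost);print((model(p)-px).round(1).tolist())
np.save('p.npy',p)
for n,q in dict(ball1=(-.048+p[3],.02475,.025),ball2=(-.048+p[3],-.02475,.025),seat=(-.07275+p[3],0,0),nose=(-.2+p[4],0,.025),tab=(-.295+p[4],0,.055)).items(): print(n,B(p,q).round(4))
cl=np.array([.4593,-.108])
print('cellar in B', (np.array([[np.cos(p[2]),np.sin(p[2])],[-np.sin(p[2]),np.cos(p[2])]])@(cl-p[:2])).round(4))
E
```

```text
pose [5.9100e-01 1.3940e-01 1.8279e+00 8.0000e-04 2.0000e-02] 1.3348559320716167
[[-0.7, -0.1], [-0.4, -0.1], [1.3, -0.0], [0.2, -0.3], [-0.2, -0.5], [-0.0, 0.1], [-0.2, 0.1], [0.3, 0.3], [0.1, 0.4]]
ball1 [[0.5791 0.0874 0.025 ]]
ball2 [[0.6269 0.1    0.025 ]]
seat [[0.6093 0.0697 0.    ]]
nose [[ 0.6368 -0.0348  0.025 ]]
tab [[ 0.6609 -0.1266  0.055 ]]
cellar in B [-0.2058  0.1903]
```

Emit:
play_rows(
  targets=[
    [[0,0,0],[0,0,-0.172],1],
    [[0,0,0],[0,0,-0.172],1],
    [[0,0,0],[0,0,-0.172],1],
    [[0,0,0],[0,0,-0.172],1],
    [[0,0,0],[0,0,-0.172],1],
    [[0,0,0],[0,0,-0.172],1],
    [[0,0,0],[0,0,-0.172],1],
    [[0,0,0],[0,0,-0.172],1],
    [[35,24,0],[0,0,0],1],
    [[35,24,0],[0,0,0],1],
    [[35,24,0],[0,0,0],1],
    [[35,24,0],[0,0,0],1],
    [[35,24,0],[0,0,0],1],
    [[35,24,0],[0,0,0],1],
    [[35,24,0],[0,0,0],1],
    [[35,24,0],[0,0,0],1],
    [[35,24,0],[0,0,0],1],
    [[35,24,0],[0,0,0],1],
  ],
  force=25,
)

```text
time: 2.35
tcp_pos: [0.4064, -0.1663, 0.1982]
tool_rot: [[-0.29, 0.957, -0.009], [0.957, 0.29, 0.013], [0.015, -0.005, -1.0]]
ft_force: [1.3, -0.0, 0.7]
gripper_width: 0.0856
```

```bash
cat >> h.py <<'E'
from scipy.spatial.transform import Rotation as Ro
def go(P,p=None):
    """shift (mm, tool axes) and turn to world P, tool down with x along the lane"""
    p=np.load('p.npy') if p is None else p
    s=r.observe(); T=np.array(s['tool_rot']); x=np.array([np.cos(p[2]),np.sin(p[2]),0]); z=np.array([0,0,-1.])
    G=np.c_[x,np.cross(z,x),z]
    d=T.T@(np.array(P)-s['tcp_pos'])*1000; w=Ro.from_matrix(T.T@G).as_rotvec()
    q=s['tcp_pos']-np.array([p[0],p[1],0]); 
    print('t',round(s['time'],2),'shift',d.round(1),'turn',w.round(4),'B(mm)',(1000*np.array([q@x,q@np.cross([0,0,1],x),q[2]])).round(1),'F',np.round(s['ft_force'],1),'w',round(s['gripper_width'],4))
def Bw(q): return B(np.load('p.npy'),np.array(q)/1000)[0]
E
python3 - <<'E'
from h import *
c=r.observe();w=save('wrist','w1');print(w['T_tool_cam'].round(3),w['fx'])
go([.4593,-.108,.12])
E
```

```text
[[-0.001 -0.955 -0.296  0.075]
 [ 1.    -0.001  0.     0.001]
 [-0.001 -0.296  0.955 -0.171]
 [ 0.     0.     0.     1.   ]] 330.3952198552003
t 2.4 shift [33.5 64.7 78.9] turn [-0.0034 -0.0168  0.0442] B(mm) [-243.4  253.1  198.5] F [1.6 4.8 1.2] w 0.0855
```

View pics/w1.png

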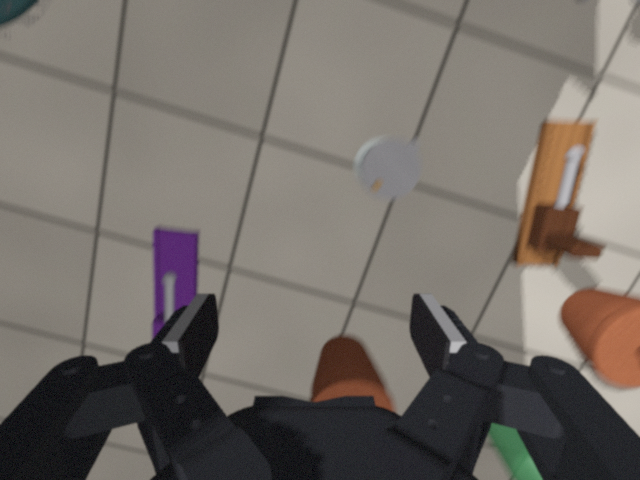

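The wrist picture shows the clear cellar at (388,167), the brown keeper at (557,195) and the purple look-alike at (176,280). The path is free.

Emit:
play_rows(
  targets=[
    [[11,22,0],[-0.003,-0.017,0.044],1],
    [[11,22,20],[0,0,0],1],
    [[11,21,30],[0,0,0],1],
    [[0,0,0],[0,0,0],1],
    [[0,0,0],[0,0,0],1],
  ],
)

```text
time: 3.02
tcp_pos: [0.4628, -0.1097, 0.1477]
tool_rot: [[-0.255, 0.967, -0.0], [0.967, 0.255, -0.002], [-0.002, -0.001, -1.0]]
ft_force: [-0.0, -0.5, -0.3]
gripper_width: 0.0855
```

```bash
python3 - <<'E'
from h import *
s=r.observe();w=save('wrist','w2');T=np.eye(4);T[:3,:3]=s['tool_rot'];T[:3,3]=s['tcp_pos'];T=T@w['T_tool_cam']
v,u=np.mgrid[:480,:640];z=w['depth'];P=np.stack([(u-w['cx'])/w['fx']*z,(v-w['cy'])/w['fy']*z,z],-1)@T[:3,:3].T+T[:3,3]
m=(abs(P[...,2]-.062)<.006)&(np.hypot(P[...,0]-.459,P[...,1]+.108)<.045)
q=P[m];print(m.sum(),q.min(0),q.max(0),q.mean(0))
(c,rad)=cv2.minEnclosingCircle((q[:,:2]*1000).astype(np.float32));print(c,rad)
go([.4593,-.108,.03])
E
```

```text
3626 [ 0.43278378 -0.13388028  0.05600349] [ 0.48725241 -0.07607424  0.06704615] [ 0.46014253 -0.1050444   0.06253379]
(461.22637939453125, -104.52532958984375) 29.727771759033203
t 3.08 shift [  2.8  -2.7 117.7] turn [-0.0008  0.0019  0.0008] B(mm) [-208.3  187.4  147.7] F [-0.3  0.  -0.8] w 0.0852
```

Emit:
play_rows(
  targets=[
    [[4,-2,20],[0,0,0],1],
    [[0,0,25],[0,0,0],1],
    [[0,0,25],[0,0,0],1],
    [[0,0,25],[0,0,0],1],
    [[0,0,20],[0,0,0],1],
    [[0,0,4],[0,0,0],1],
    [[0,0,0],[0,0,0],1],
  ],
)

```text
time: 3.95
tcp_pos: [0.4622, -0.1161, 0.033]
tool_rot: [[-0.244, 0.97, 0.011], [0.97, 0.244, -0.011], [-0.014, 0.008, -1.0]]
ft_force: [-0.0, -0.2, 0.9]
gripper_width: 0.0853
```

Emit:
play_rows(
  targets=[
    [[0,0,0],[0,0,0],-0.2],
    [[0,0,0],[0,0,0],-0.2],
    [[0,0,0],[0,0,0],-0.2],
    [[0,0,0],[0,0,0],-0.2],
    [[0,0,0],[0,0,0],-0.2],
    [[0,0,0],[0,0,0],-0.2],
  ],
  force=25,
)

```text
time: 4.7
tcp_pos: [0.4637, -0.117, 0.0356]
tool_rot: [[-0.243, 0.97, 0.015], [0.97, 0.243, -0.013], [-0.016, 0.012, -1.0]]
ft_force: [0.3, 0.2, -0.6]
gripper_width: 0.034
```

```bash
cat >> h.py <<'E'
def cellar(cam='top',near=None,rad=.06):
    s=r.observe(); w=r.capture(cam); 
    if cam=='wrist':
        T=np.eye(4);T[:3,:3]=s['tool_rot'];T[:3,3]=s['tcp_pos'];T=T@w['T_tool_cam']
    else:
        R=cv2.Rodrigues(w['rvec'])[0];T=np.eye(4);T[:3,:3]=R.T;T[:3,3]=-R.T@w['tvec'].ravel()
    v,u=np.mgrid[:480,:640];z=w['depth'];P=np.stack([(u-w['cx'])/w['fx']*z,(v-w['cy'])/w['fy']*z,z],-1)@T[:3,:3].T+T[:3,3]
    return w,P
E
python3 - <<'E'
from h import *
w,P=cellar('scene'); w2=r.capture('wrist')
a=cv2.resize(w['color'][170:310,200:340],(560,560),interpolation=cv2.INTER_CUBIC); b=cv2.resize(w2['color'],(240,180))
b=np.vstack([b,np.zeros((380,240,3),np.uint8)]); cv2.imwrite('pics/s2.png',np.hstack([a,b])[:,:,::-1])
go([.4600,-.1065,.03])
E
```

```text
t 4.8 shift [11.2 -1.1  5.4] turn [ 0.0114  0.0165 -0.0118] B(mm) [-215.6  188.3   35.6] F [-0.1  0.7 -0.4] w 0.0339
```

View pics/s2.png

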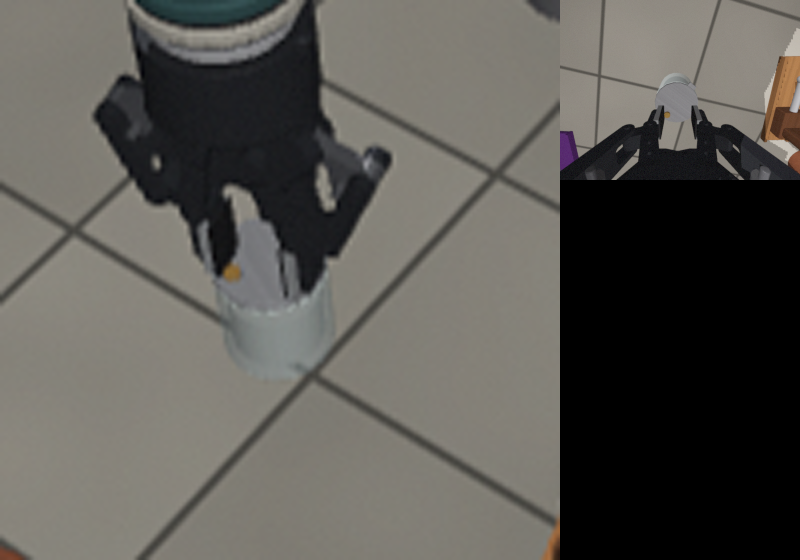

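Emit:
play_rows(
  targets=[
    [[0,0,0],[0,0,0],1],
    [[0,0,0],[0,0,0],1],
    [[0,0,0],[0,0,0],1],
    [[0,0,-10],[0.011,0.017,-0.012],1],
    [[0,0,-10],[0,0,0],1],
    [[0,0,-10],[0,0,0],1],
    [[0,0,0],[0,0,0],1],
  ],
)

```text
time: 5.68
tcp_pos: [0.4632, -0.1166, 0.0667]
tool_rot: [[-0.255, 0.967, -0.0], [0.967, 0.255, 0.001], [0.001, -0.0, -1.0]]
ft_force: [-0.3, -0.4, -0.3]
gripper_width: 0.0854
```

```bash
cat >> h.py <<'E'
def cover(P,near,rad=.045,verbose=1):
    m=(abs(P[...,2]-.0625)<.005)&(np.hypot(P[...,0]-near[0],P[...,1]-near[1])<rad)
    k,l,st,ce=cv2.connectedComponentsWithStats(m.astype(np.uint8)); i=1+st[1:,4].argmax(); q=P[l==i]
    c,R=cv2.minEnclosingCircle((q[:,:2]*1000).astype(np.float32))
    p=np.load('p.npy'); x=np.array([np.cos(p[2]),np.sin(p[2])]); d=np.array(c)/1000-p[:2]
    print('cover n',len(q),'centre',np.round(c,1),'R',round(R,1),'mean',(q.mean(0)*1000).round(1),'B',(d@x*1000).round(1),(d@[-x[1],x[0]]*1000).round(1)); return np.array(c)/1000
E
python3 - <<'E'
from h import *
w,P=cellar('wrist'); c=cover(P,(.458,-.09),.06); go([*c,.028])
w,P=cellar('top'); c=cover(P,(.458,-.09),.06)
E
```

```text
cover n 7120 centre [ 460.9 -104.6] R 29.8 mean [ 460.1 -105.    62.6] B -202.8 187.8
t 5.72 shift [12.   1.2 38.3] turn [-0.0009 -0.0012  0.0006] B(mm) [-214.9  189.    66.3] F [-0.3 -0.2 -0. ] w 0.0857
cover n 189 centre [455.9 -94.6] R 25.3 mean [452.7 -91.8  62.8] B -191.9 190.2
```

```bash
python3 - <<'E'
from h import *
w,P=cellar('scene'); s=r.observe(); print(s['tcp_pos'],s['time'])
p=np.load('p.npy');x=np.array([np.cos(p[2]),np.sin(p[2])]);d=P[...,:2]-s['tcp_pos'][:2]
a=d@x*1000;b=d@[-x[1],x[0]]*1000;z=P[...,2]*1000
g=w['color'].max(-1)<75
m=g&(abs(a)<60)&(abs(b)<80)&(z>15)&(z<250)
for sgn in(-1,1):
    k=m&(b*sgn>5); 
    for lo in range(20,160,10):
        q=k&(z>=lo)&(z<lo+10)
        if q.sum()>3: print(sgn,lo,q.sum(),'a',a[q].min().round(),a[q].max().round(),'b',b[q].min().round(),b[q].max().round())
cv2.imwrite('pics/s3.png',cv2.resize(w['color'][150:310,190:350],(600,600),interpolation=cv2.INTER_CUBIC)[:,:,::-1])
E
```

```text
[ 0.46245964 -0.11643832  0.0657601 ] 5.825
-1 110 9 a -11.0 -5.0 b -54.0 -44.0
-1 120 28 a -11.0 7.0 b -58.0 -43.0
-1 130 24 a -13.0 2.0 b -58.0 -43.0
-1 140 16 a -13.0 -6.0 b -60.0 -43.0
-1 150 89 a -15.0 9.0 b -75.0 -38.0
1 110 28 a -11.0 11.0 b 41.0 55.0
1 120 37 a -13.0 10.0 b 41.0 56.0
1 130 37 a -14.0 10.0 b 40.0 56.0
1 140 17 a -13.0 -0.0 b 41.0 56.0
1 150 65 a -15.0 8.0 b 37.0 68.0
```

View pics/s3.png

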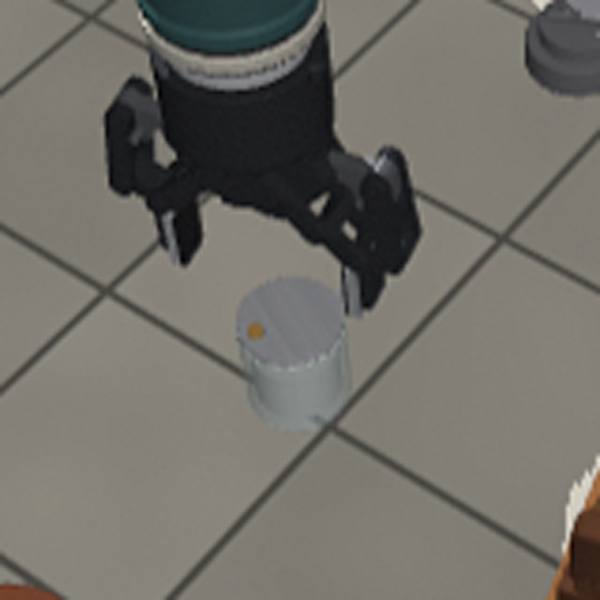

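```bash
python3 - <<'E'
from h import *
w,P=cellar('scene'); s=r.observe(); np.set_printoptions(precision=4,suppress=True)
f=lambda x,y:(int(190+x*.2667),int(150+y*.2667))
for n,q in dict(tipR=(372,300),tipR2=(355,305),tipL=(182,255),cover=(290,320),floor=(450,400),floor2=(100,450)).items():
    u,v=f(*q); print(n,P[v,u])
T=np.array(s['tool_rot'])
for n,z in (('tcp',0),('tcp13',-.013),('g',-.044)):
  for sy in(-.0427,0,.0427): print(n,sy,((proj(w,s['tcp_pos']+T@[0,sy,z])[0]-[190,150])/.2667).round())
print(s['tcp_pos'],s['qpos'])
E
```

```text
tipR [ 0.5191 -0.1093  0.1231]
tipR2 [ 0.5121 -0.1149  0.1209]
tipL [ 0.4238 -0.1373  0.1176]
cover [ 0.4605 -0.1069  0.0627]
floor [ 0.5282 -0.0632 -0.0011]
floor2 [ 0.3984 -0.197  -0.0002]
tcp -0.0427 [202. 306.]
tcp 0 [279. 329.]
tcp 0.0427 [357. 353.]
tcp13 -0.0427 [199. 290.]
tcp13 0 [277. 313.]
tcp13 0.0427 [356. 337.]
g -0.0427 [191. 250.]
g 0 [271. 274.]
g 0.0427 [352. 298.]
[ 0.4624 -0.1164  0.0656] [ 0.607   0.4507 -0.5132  2.0934  0.3445  0.6815  0.123 ]
```

The reported TCP sits about 18 mm below where the picture shows the shut fingertips would be. The open tips are about 31 mm above it, at z≈0.10, so the first closing passed over the cover. The cellar has not moved, at (0.460,-0.105). I'll correct the lateral offset and go lower, watching the forces.

Emit:
play_rows(
  targets=[
    [[6,0,0],[0,0,0],1],
    [[6,0,0],[0,0,0],1],
    [[0,0,10],[0,0,0],1],
    [[0,0,10],[0,0,0],1],
    [[0,0,0],[0,0,0],1],
    [[0,0,0],[0,0,0],1],
  ],
)

```text
time: 6.62
tcp_pos: [0.458, -0.1033, 0.043]
tool_rot: [[-0.256, 0.967, -0.005], [0.967, 0.256, 0.002], [0.004, -0.004, -1.0]]
ft_force: [-0.4, -0.7, -0.2]
gripper_width: 0.0855
```

```bash
python3 - <<'E'
from h import *
go([.460,-.1055,.006])
E
```

```text
t 6.62 shift [-2.7  1.5 36.9] turn [-0.0043 -0.0037  0.0014] B(mm) [-200.9  190.3   43. ] F [-0.4 -0.7 -0.2] w 0.0855
```

Emit:
play_rows(
  targets=[
    [[-1.5,1,8],[0,0,0],1],
    [[0,0,8],[0,0,0],1],
    [[0,0,8],[0,0,0],1],
    [[0,0,7],[-0.004,-0.004,0],1],
    [[0,0,0],[0,0,0],1],
    [[0,0,0],[0,0,0],1],
  ],
)

```text
time: 7.38
tcp_pos: [0.4593, -0.1047, 0.0096]
tool_rot: [[-0.255, 0.967, -0.0], [0.967, 0.255, -0.001], [-0.0, -0.0, -1.0]]
ft_force: [0.2, -0.2, 0.1]
gripper_width: 0.0851
```

```bash
python3 - <<'E'
from h import *
go([.460,-.1055,.006])
E
```

```text
t 7.38 shift [-1.   0.5  3.6] turn [-0.0002  0.0005  0.0011] B(mm) [-202.6  189.4    9.6] F [ 0.2 -0.2  0.1] w 0.0851
```

Well aligned now, so I close on it.

Emit:
play_rows(
  targets=[
    [[0,0,3],[0,0,0],1],
    [[0,0,1],[0,0,0],0.4],
    [[0,0,0],[0,0,0],0],
    [[0,0,0],[0,0,0],-0.2],
    [[0,0,0],[0,0,0],-0.2],
    [[0,0,0],[0,0,0],-0.2],
    [[0,0,0],[0,0,0],-0.2],
  ],
  force=25,
)

```text
time: 8.25
tcp_pos: [0.4594, -0.1049, 0.0059]
tool_rot: [[-0.255, 0.967, 0.0], [0.967, 0.255, -0.001], [-0.001, 0.0, -1.0]]
ft_force: [-0.3, -0.0, 0.1]
gripper_width: 0.0552
```

```bash
python3 - <<'E'
from h import *
go(Bw([-100,0,60]))
E
```

```text
t 8.25 shift [102.6 189.5 -54.2] turn [0.0001 0.0011 0.0009] B(mm) [-202.8  189.4    5.9] F [-0.3 -0.   0.1] w 0.0552
```

Emit:
play_rows(
  targets=[
    [[0,0,-8],[0,0,0],-0.3],
    [[0,0,-14],[0,0,0],-0.3],
    [[0,0,-16],[0,0,0],-0.3],
    [[0,0,-14],[0,0,0],-0.3],
    [[4,8,-6],[0,0,0],-0.3],
    [[8,16,0],[0,0,0],-0.3],
    [[10,20,0],[0,0,0],-0.3],
    [[12,22,0],[0,0,0],-0.3],
    [[12,22,0],[0,0,0],-0.3],
    [[12,22,0],[0,0,0],-0.3],
    [[10,18,0],[0,0,0],-0.3],
    [[8,14,0],[0,0,0],-0.3],
    [[5,8,0],[0,0,0],-0.3],
    [[0,0,0],[0,0,0],-0.3],
    [[0,0,0],[0,0,0],-0.3],
  ],
)

```text
time: 10.12
tcp_pos: [0.5902, 0.0238, 0.0643]
tool_rot: [[-0.259, 0.966, -0.004], [0.966, 0.259, 0.002], [0.003, -0.003, -1.0]]
ft_force: [-1.0, 0.0, -3.8]
gripper_width: 0.0551
```

```bash
python3 - <<'E'
from h import *
go(Bw([-100,0,60]))
E
```

```text
t 10.12 shift [11.4 30.2  4.3] turn [-0.0031 -0.0028  0.0045] B(mm) [-111.6   30.2   64.3] F [-1.   0.  -3.8] w 0.0551
```

Emit:
play_rows(
  targets=[
    [[3,8,0],[-0.003,-0.003,0.004],-0.3],
    [[4,10,0],[0,0,0],-0.3],
    [[3,8,0],[0,0,0],-0.3],
    [[1,4,0],[0,0,0],-0.3],
    [[0,0,0],[0,0,0],-0.3],
    [[0,0,0],[0,0,0],-0.3],
  ],
)

```text
time: 10.88
tcp_pos: [0.6179, 0.0417, 0.0644]
tool_rot: [[-0.252, 0.968, 0.0], [0.968, 0.252, -0.001], [-0.001, -0.0, -1.0]]
ft_force: [0.2, 0.7, -4.4]
gripper_width: 0.055
```

```bash
python3 - <<'E'
from h import *
go(Bw([-100,0,7]))
c=save('top','top2'); s=load('top0')
im=c['color'][150:260,165:395]; cv2.imwrite('pics/crop2.png',cv2.resize(im,None,fx=3.45,fy=3.45,interpolation=cv2.INTER_CUBIC)[:,:,::-1])
E
```

```text
t 10.88 shift [ 1.3 -1.2 57.4] turn [-0.0002  0.0011 -0.0019] B(mm) [-101.3   -1.2   64.4] F [ 0.2  0.7 -4.4] w 0.055
```

View pics/crop2.png

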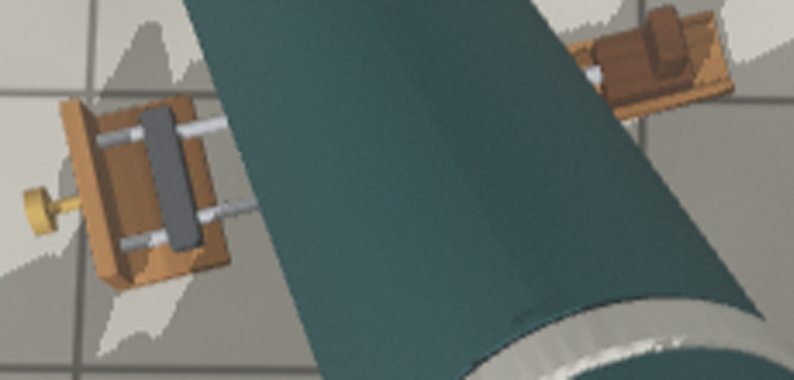

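The arm hides the seat in the top view, but the bracket and the keeper (at 660,60 in the crop) stand as before. I'll set the cellar down.

Emit:
play_rows(
  targets=[
    [[0,-1,10],[0,0,0],-0.3],
    [[0,0,14],[0,0,0],-0.3],
    [[0,0,12],[0,0,0],-0.3],
    [[0,0,10],[0,0,0],-0.3],
    [[0,0,5],[0,0,0],-0.3],
    [[0,0,0],[0,0,0],-0.3],
  ],
)

```text
time: 11.68
tcp_pos: [0.6156, 0.0407, 0.0084]
tool_rot: [[-0.252, 0.968, -0.003], [0.968, 0.252, -0.002], [-0.001, -0.003, -1.0]]
ft_force: [0.2, 0.4, -4.4]
gripper_width: 0.0549
```

```bash
python3 - <<'E'
from h import *
go(Bw([-100,0,6]))
E
```

```text
t 11.68 shift [1.7 1.3 2.4] turn [-0.0028  0.0009 -0.0025] B(mm) [-101.7    1.3    8.4] F [ 0.2  0.4 -4.4] w 0.0549
```

Emit:
play_rows(
  targets=[
    [[0,1,1],[-0.003,0,-0.002],-0.3],
    [[0,0,1.2],[0,0,0],-0.3],
    [[0,0,0.5],[0,0,0],-0.3],
  ],
)

```text
time: 12.05
tcp_pos: [0.6176, 0.0411, 0.0066]
tool_rot: [[-0.254, 0.967, 0.003], [0.967, 0.254, -0.001], [-0.001, 0.002, -1.0]]
ft_force: [0.1, -0.0, -3.8]
gripper_width: 0.0549
```

```bash
python3 - <<'E'
from h import *
go(Bw([-100,0,6]))
E
```

```text
t 12.05 shift [ 1.8 -0.7  0.6] turn [ 0.0024  0.0012 -0.0004] B(mm) [-101.8   -0.7    6.6] F [ 0.1 -0.  -3.8] w 0.0549
```

Emit:
play_rows(
  targets=[
    [[0,0,0.8],[0,0,0],-0.3],
    [[0,0,0.3],[0,0,0],0.4],
    [[0,0,0],[0,0,0],0.6],
    [[0,0,0],[0,0,0],1],
    [[0,0,0],[0,0,0],1],
    [[0,0,-5],[0,0,0],1],
    [[0,0,-15],[0,0,0],1],
    [[0,0,-20],[0,0,0],1],
    [[0,0,-20],[0,0,0],1],
    [[0,0,-10],[0,0,0],1],
    [[-10,0,0],[0,0,0],1],
    [[-10,0,0],[0,0,0],0.5],
    [[-10,0,0],[0,0,0],0],
    [[-8,0,0],[0,0,0],-1],
    [[0,0,0],[0,0,0],-1],
    [[0,0,0],[0,0,0],-1],
    [[0,0,0],[0,0,0],-1],
  ],
)

```text
time: 14.18
tcp_pos: [0.6294, 0.0012, 0.0826]
tool_rot: [[-0.253, 0.968, 0.007], [0.968, 0.253, -0.0], [-0.002, 0.007, -1.0]]
ft_force: [0.3, 0.3, -0.6]
gripper_width: 0.0002
```

```bash
python3 - <<'E'
from h import *
go(Bw([-148,0,30]))
w,P=cellar('wrist'); cover(P,Bw([-101,0,0]),.05)
b=w['color']
w2,P2=cellar('scene'); cover(P2,Bw([-101,0,0]),.05)
print('scene tcp px',proj(w2,r.observe()['tcp_pos']))
a=cv2.resize(w2['color'][120:300,320:460],None,fx=3,fy=3,interpolation=cv2.INTER_CUBIC)
b=cv2.resize(b,(360,270)); b=np.vstack([b,np.zeros((270,360,3),np.uint8)])
cv2.imwrite('pics/s4.png',np.hstack([a,b])[:,:,::-1])
E
```

```text
t 14.18 shift [-4.5 -2.3 52.6] turn [ 0.0065  0.0022 -0.0016] B(mm) [-143.4   -2.    82.6] F [ 0.3  0.3 -0.6] w 0.0002
cover n 6898 centre [620.7  41.2] R 29.8 mean [619.3  40.7  62.6] B -102.5 -3.8
cover n 361 centre [621.1  40.8] R 30.5 mean [625.9  33.8  62.8] B -102.9 -4.0
scene tcp px [[373.81384475 232.28350542]]
```

View pics/s4.png

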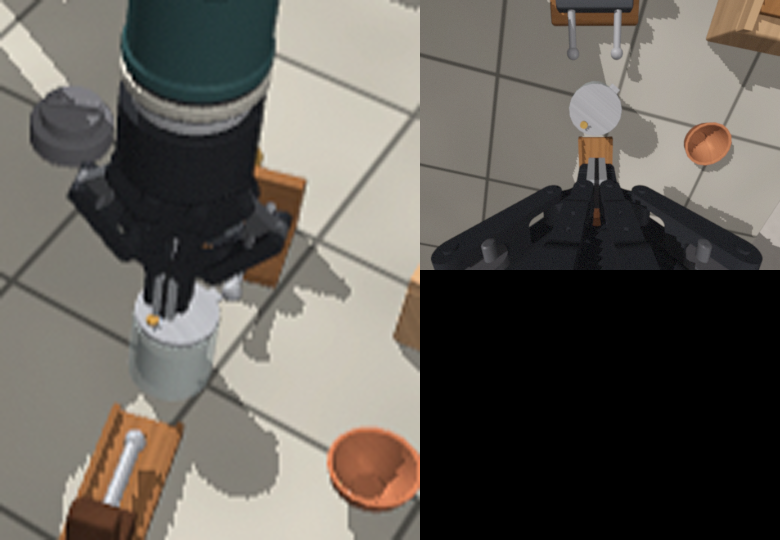

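The cellar stands upright before the balls and is centred on them: in the inset the balls are at columns 572 and 617, the cellar at 595. The shut fingers are above its rear rim. I need the real height of the fingertips before going down behind it.

```bash
python3 - <<'E'
from h import *
w,P=cellar('scene'); s=r.observe(); T=np.array(s['tool_rot'])
for dz in (0,10,20,30,40): print(dz,((proj(w,s['tcp_pos']-T[:,2]*dz/1000)[0]-[320,120])*3).round(1))
p=np.load('p.npy');x=np.array([np.cos(p[2]),np.sin(p[2])]);d=P[...,:2]-s['tcp_pos'][:2]
a=d@x*1000;b=d@[-x[1],x[0]]*1000;z=P[...,2]*1000
for lo in range(66,140,4):
    q=(z>=lo)&(z<lo+4)&(abs(a)<40)&(abs(b)<40)
    if q.sum()>1: print(lo,q.sum(),'a',a[q].min().round(),a[q].max().round(),'b',b[q].min().round(),b[q].max().round())
E
```

```text
0 [161.4 337. ]
10 [162.6 326.8]
20 [163.9 316.5]
30 [165.1 306. ]
40 [166.4 295.3]
66 10 a 11.0 31.0 b -4.0 26.0
110 3 a -10.0 -5.0 b -7.0 5.0
114 9 a -13.0 -6.0 b -7.0 12.0
118 17 a -14.0 2.0 b -13.0 10.0
122 28 a -12.0 4.0 b -14.0 12.0
126 25 a -12.0 4.0 b -14.0 13.0
130 24 a -12.0 4.0 b -14.0 11.0
134 24 a -13.0 2.0 b -14.0 12.0
138 23 a -12.0 1.0 b -14.0 14.0
```

Emit:
play_rows(
  targets=[
    [[-3,-1,0],[0.006,0.002,-0.002],-1],
    [[-3,-1,10],[0,0,0],-1],
    [[0,0,14],[0,0,0],-1],
    [[0,0,14],[0,0,0],-1],
    [[0,0,0],[0,0,0],-1],
    [[0,0,0],[0,0,0],-1],
  ],
)

```text
time: 15.08
tcp_pos: [0.6282, -0.0053, 0.0408]
tool_rot: [[-0.255, 0.967, -0.002], [0.967, 0.255, -0.0], [0.0, -0.002, -1.0]]
ft_force: [0.1, 0.6, -0.4]
gripper_width: -0.0002
```

```bash
python3 - <<'E'
from h import *
go(Bw([-148,0,-4]))
E
```

```text
t 15.07 shift [ 1.3  0.9 44.8] turn [-0.0016 -0.0004  0.0012] B(mm) [-149.4    0.8   40.8] F [ 0.1  0.6 -0.4] w -0.0002
```

Emit:
play_rows(
  targets=[
    [[0,0.5,10],[0,0,0],-1],
    [[0,0,10],[0,0,0],-1],
    [[0,0,9],[0,0,0],-1],
    [[0,0,8],[0,0,0],-1],
    [[0,0,2],[0,0,0],-1],
    [[0,0,0],[0,0,0],-1],
  ],
)

```text
time: 15.82
tcp_pos: [0.629, -0.005, -0.0007]
tool_rot: [[-0.256, 0.967, -0.001], [0.967, 0.256, 0.0], [0.0, -0.001, -1.0]]
ft_force: [-0.1, 0.2, 0.8]
gripper_width: 0.0003
```

```bash
python3 - <<'E'
from h import *
go(Bw([-148,0,-4]))
w,P=cellar('wrist'); cover(P,Bw([-101,0,0]),.05)
E
```

```text
t 15.82 shift [1.3 0.  3.3] turn [-0.001  -0.0003  0.0014] B(mm) [-149.3   -0.    -0.7] F [-0.1  0.2  0.8] w 0.0003
cover n 20132 centre [621.1  40.9] R 29.9 mean [619.2  41.3  62.7] B -102.9 -4.1
```

Emit:
play_rows(
  targets=[
    [[3,0,2],[0,0,0],-1],
    [[3,0,0],[0,0,0],-1],
    [[3,0,0],[0,0,0],-1],
    [[3,0,0],[0,0,0],-1],
    [[3,0,0],[0,0,0],-1],
    [[3,0,0],[0,0,0],-1],
    [[2,0,0],[0,0,0],-1],
  ],
)

```text
time: 16.75
tcp_pos: [0.6247, 0.0129, -0.0017]
tool_rot: [[-0.254, 0.967, 0.001], [0.967, 0.254, -0.003], [-0.003, 0.001, -1.0]]
ft_force: [0.6, -2.8, 0.3]
gripper_width: -0.0
```

```bash
python3 - <<'E'
from h import *
go(Bw([-111,0,-3]))
w,P=cellar('wrist'); cover(P,Bw([-85,0,0]),.05)
E
```

```text
t 16.75 shift [19.9 -0.5  1.3] turn [ 0.0006  0.0033 -0.0003] B(mm) [-130.9   -0.5   -1.7] F [ 0.6 -2.8  0.3] w -0.0
cover n 20305 centre [623.2  45.2] R 36.4 mean [616.3  51.8  62.8] B -99.3 -7.2
```

Emit:
play_rows(
  targets=[
    [[3,0,0],[0,0,0],-1],
    [[3,0,0],[0,0,0],-1],
    [[3,0,0],[0,0,0],-1],
    [[2,0,0],[0,0,0],-1],
    [[1,0,0],[0,0,0],-1],
  ],
)

```text
time: 17.42
tcp_pos: [0.6214, 0.0255, -0.0017]
tool_rot: [[-0.254, 0.967, 0.001], [0.967, 0.254, -0.003], [-0.003, 0.0, -1.0]]
ft_force: [0.1, -2.5, 0.8]
gripper_width: 0.0
```

```bash
python3 - <<'E'
from h import *
go(Bw([-111,0,-3]))
E
```

```text
t 17.43 shift [ 6.8 -0.5  1.3] turn [ 0.0005  0.0032 -0.0001] B(mm) [-117.8   -0.5   -1.7] F [ 0.1 -2.5  0.8] w 0.0
```

Emit:
play_rows(
  targets=[
    [[1,0,0],[0,0,0],-1],
    [[1,0,0],[0,0,0],-1],
    [[1,0,0],[0,0,0],-1],
    [[0.7,0,0],[0,0,0],-1],
  ],
)

```text
time: 17.92
tcp_pos: [0.6205, 0.0291, -0.0017]
tool_rot: [[-0.254, 0.967, 0.001], [0.967, 0.254, -0.003], [-0.003, 0.001, -1.0]]
ft_force: [-0.4, -2.7, 0.6]
gripper_width: -0.0
```

Emit:
play_rows(
  targets=[
    [[0.7,0,0],[0,0,0],-1],
    [[0.5,0,0],[0,0,0],-1],
  ],
)

```text
time: 18.18
tcp_pos: [0.6201, 0.0303, -0.0017]
tool_rot: [[-0.254, 0.967, 0.001], [0.967, 0.254, -0.003], [-0.003, 0.0, -1.0]]
ft_force: [0.9, -1.9, 0.8]
gripper_width: -0.0001
```

Emit:
play_rows(
  targets=[
    [[0.6,0,0],[0,0,0],-1],
    [[0.6,0,0],[0,0,0],-1],
  ],
)

```text
time: 18.42
tcp_pos: [0.6198, 0.0314, -0.0017]
tool_rot: [[-0.254, 0.967, 0.001], [0.967, 0.254, -0.003], [-0.004, 0.0, -1.0]]
ft_force: [-0.1, -2.2, -0.3]
gripper_width: -0.0001
```

Emit:
play_rows(
  targets=[
    [[0.6,0,0],[0,0,0],-1],
    [[0.6,0,0],[0,0,0],-1],
  ],
)

```text
time: 18.68
tcp_pos: [0.6195, 0.0326, -0.0017]
tool_rot: [[-0.254, 0.967, 0.001], [0.967, 0.254, -0.003], [-0.004, 0.001, -1.0]]
ft_force: [2.2, -2.6, -0.7]
gripper_width: 0.0003
```

Emit:
play_rows(
  targets=[
    [[0.6,0,0],[0,0,0],-1],
    [[0.6,0,0],[0,0,0],-1],
  ],
)

```text
time: 18.92
tcp_pos: [0.6192, 0.0339, -0.0017]
tool_rot: [[-0.254, 0.967, 0.001], [0.967, 0.254, -0.003], [-0.003, 0.001, -1.0]]
ft_force: [0.2, -2.5, -0.7]
gripper_width: 0.0002
```

Emit:
play_rows(
  targets=[
    [[0.6,0,0],[0,0,0],-1],
    [[0.6,0,0],[0,0,0],-1],
  ],
)

```text
time: 19.18
tcp_pos: [0.6189, 0.0343, -0.0017]
tool_rot: [[-0.253, 0.967, 0.001], [0.967, 0.253, -0.004], [-0.005, 0.0, -1.0]]
ft_force: [-0.0, -4.6, 1.2]
gripper_width: -0.0
```

Emit:
play_rows(
  targets=[
    [[0.7,0,0],[0,0,0],-1],
    [[0.7,0,0],[0,0,0],-1],
  ],
)

```text
time: 19.42
tcp_pos: [0.6186, 0.0344, -0.0016]
tool_rot: [[-0.253, 0.968, 0.001], [0.968, 0.253, -0.006], [-0.006, -0.0, -1.0]]
ft_force: [0.6, -5.5, 0.6]
gripper_width: 0.0002
```

```bash
python3 - <<'E'
from h import *
go(Bw([-108,0,-3]))
w,P=cellar('wrist'); cover(P,Bw([-72,0,0]),.045)
c=w['color'][:300,150:490]; cv2.imwrite('pics/w5.png',cv2.resize(c,(680,600),interpolation=cv2.INTER_CUBIC)[:,:,::-1])
E
```

```text
t 19.43 shift [ 0.6 -0.   1.4] turn [-0.0003  0.0059 -0.0018] B(mm) [-108.6   -0.    -1.6] F [ 0.6 -5.5  0.6] w 0.0002
cover n 20373 centre [618.   64.6] R 38.5 mean [610.5  73.3  62.8] B -79.2 -7.1
```

View pics/w5.png

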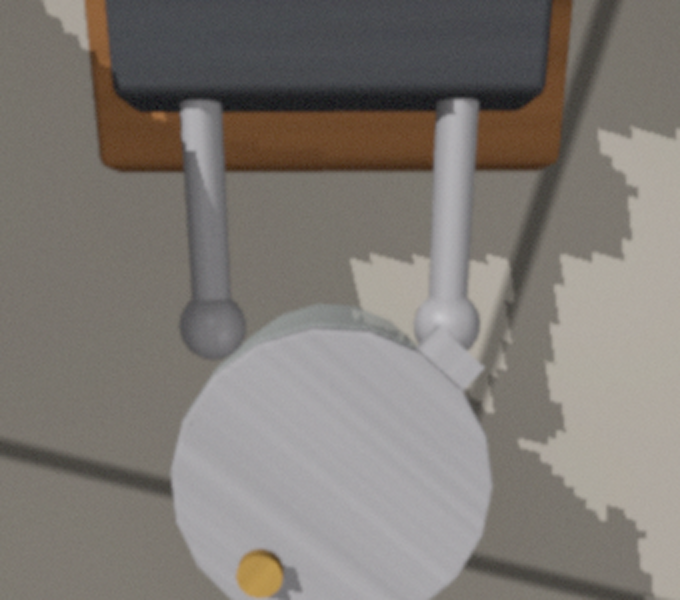

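The cover is centred between the balls: cover middle at column 331.5, balls at 213 and 447 with middle at 330. The push stopped at 5.5 N, against about 2.5 N when sliding. One slightly firmer, held nudge makes sure of it.

Emit:
play_rows(
  targets=[
    [[1.1,0,0],[0,0.004,0],-1],
    [[1.1,0,0],[0,0,0],-1],
    [[1.1,0,0],[0,0,0],-1],
  ],
)

```text
time: 19.85
tcp_pos: [0.6185, 0.0345, -0.0015]
tool_rot: [[-0.251, 0.968, 0.001], [0.968, 0.251, -0.005], [-0.005, -0.0, -1.0]]
ft_force: [0.8, -6.1, 0.6]
gripper_width: 0.0
```

Emit:
play_rows(
  targets=[
    [[-2,0,0],[0,0,0],-1],
    [[-4,0,0],[0,0,0],-1],
    [[-6,0,-2],[0,0.004,-0.003],-1],
    [[0,0,-14],[0,0,0],-1],
    [[0,0,-18],[0,0,0],-1],
    [[0,0,-20],[0,0,0],-1],
    [[-4,0,-18],[0,0,0],-1],
    [[-14,0,-8],[0,0,0],-1],
    [[-24,0,0],[0,0,0],-1],
    [[-28,0,0],[0,0,0],-1],
    [[-28,0,0],[0,0,0],-1],
    [[-28,0,0],[0,0,0],-1],
    [[-24,0,0],[0,0,0],-1],
    [[-14,0,0],[0,0,0],-1],
    [[-6,0,0],[0,0,0],-1],
    [[0,0,0],[0,0,0],-1],
    [[0,0,0],[0,0,0],-1],
  ],
)

```text
time: 21.98
tcp_pos: [0.6667, -0.1492, 0.0874]
tool_rot: [[-0.254, 0.967, 0.002], [0.967, 0.254, 0.003], [0.002, 0.003, -1.0]]
ft_force: [-0.2, 0.5, -0.9]
gripper_width: -0.0001
```

```bash
python3 - <<'E'
from h import *
go(Bw([-303,0,75]))
E
```

```text
t 21.98 shift [-4.7  0.2 12.4] turn [ 0.0028 -0.0019 -0.0001] B(mm) [-2.983e+02  2.000e-01  8.740e+01] F [-0.2  0.5 -0.9] w -0.0001
```

```bash
python3 - <<'E'
from h import *
p=np.load('p.npy');x=np.array([np.cos(p[2]),np.sin(p[2])])
for n in('top','scene'):
    w,P=cellar(n)
    try: cover(P,Bw([-70,0,0]),.045)
    except Exception as e: print(e)
    d=P[...,:2]-p[:2];a=d@x*1000;b=d@[-x[1],x[0]]*1000;z=P[...,2]*1000
    q=(z>69)&(z<76)&(a<-255)&(a>-300)&(abs(b)<25)
    if q.sum(): print(n,'tab',q.sum(),a[q].min().round(1),a[q].max().round(1),b[q].min().round(1),b[q].max().round(1))
    q=(z>55)&(z<68)&(a<0)&(a>-130)&(abs(b)<45)
    if q.sum(): print(n,'cel',q.sum(),a[q].min().round(1),a[q].max().round(1),b[q].min().round(1),b[q].max().round(1))
    cv2.imwrite(f'pics/{n}6.png',w['color'][:,:,::-1])
E
```

```text
cover n 702 centre [610.7  72.4] R 29.8 mean [609.7  70.3  62.9] B -69.8 -2.0
top tab 124 -283.6 -267.0 -16.3 13.8
top cel 719 -99.0 -45.1 -27.9 26.9
cover n 330 centre [614.6  73.9] R 29.2 mean [618.6  74.5  62.8] B -69.4 -6.2
scene tab 73 -282.4 -266.4 -16.5 9.9
scene cel 351 -98.8 -42.3 -28.6 11.0
```

Emit:
play_rows(
  targets=[
    [[-3,0,5],[0.003,-0.002,0],-1],
    [[-2,0,12],[0,0,0],-1],
    [[0,0,14],[0,0,0],-1],
    [[0,0,14],[0,0,0],-1],
    [[0,0,12],[0,0,0],-1],
    [[0,0,8],[0,0,0],-1],
    [[0,0,0],[0,0,0],-1],
    [[0,0,0],[0,0,0],-1],
  ],
)

```text
time: 23.08
tcp_pos: [0.6672, -0.1526, 0.0164]
tool_rot: [[-0.256, 0.967, -0.003], [0.967, 0.256, 0.0], [0.001, -0.002, -1.0]]
ft_force: [0.5, -0.1, -0.4]
gripper_width: -0.0003
```

```bash
python3 - <<'E'
from h import *
go(Bw([-303,0,20]))
E
```

```text
t 23.07 shift [-1.2  0.5 -3.6] turn [-0.0024 -0.0011  0.0023] B(mm) [-301.8    0.5   16.4] F [ 0.5 -0.1 -0.4] w -0.0003
```

Emit:
play_rows(
  targets=[
    [[3,0.5,0],[0,0,0.002],-1],
    [[3,0,0],[0,0,0],-1],
    [[3,0,0],[0,0,0],-1],
    [[3,0,0],[0,0,0],-1],
    [[3,0,0],[0,0,0],-1],
    [[3,0,0],[0,0,0],-1],
  ],
)

```text
time: 23.82
tcp_pos: [0.6661, -0.1425, 0.018]
tool_rot: [[-0.251, 0.968, 0.005], [0.968, 0.251, -0.009], [-0.01, 0.003, -1.0]]
ft_force: [3.6, -5.2, -3.0]
gripper_width: 0.0003
```

```bash
python3 - <<'E'
from h import *
go(Bw([-222,0,18]))
E
```

```text
t 23.82 shift [69.7 -1.2 -0.7] turn [ 0.003   0.0103 -0.0038] B(mm) [-291.7   -0.9   18. ] F [ 3.6 -5.2 -3. ] w 0.0003
```

Emit:
play_rows(
  targets=[
    [[4,-0.5,0],[0.003,0.01,-0.004],-1],
    [[4,0,0],[0,0,0],-1],
    [[4,0,0],[0,0,0],-1],
    [[4,0,0],[0,0,0],-1],
    [[4,0,0],[0,0,0],-1],
    [[4,0,0],[0,0,0],-1],
    [[4,0,0],[0,0,0],-1],
    [[4,0,0],[0,0,0],-1],
  ],
)

```text
time: 24.82
tcp_pos: [0.6643, -0.1357, 0.0185]
tool_rot: [[-0.24, 0.971, 0.017], [0.97, 0.241, -0.026], [-0.03, 0.01, -1.0]]
ft_force: [2.4, -5.1, -2.2]
gripper_width: -0.0003
```

```bash
python3 - <<'E'
from h import *
go(Bw([-222,0,18]))
E
```

```text
t 24.82 shift [62.7 -1.9 -1.4] turn [ 0.01    0.0299 -0.0142] B(mm) [-284.7   -1.    18.5] F [ 2.4 -5.1 -2.2] w -0.0003
```

Emit:
play_rows(
  targets=[
    [[6,-1,0],[0.008,0.02,-0.01],-1],
    [[7,-0.5,0],[0.003,0.015,-0.005],-1],
    [[7,0,0],[0,0.008,-0.003],-1],
    [[7,0,0],[0,0.008,-0.003],-1],
    [[7,0,0],[0,0.008,-0.003],-1],
    [[7,0,0],[0,0.008,-0.003],-1],
  ],
)

```text
time: 25.58
tcp_pos: [0.6583, -0.1144, 0.0183]
tool_rot: [[-0.257, 0.966, 0.003], [0.966, 0.257, 0.017], [0.016, 0.008, -1.0]]
ft_force: [5.1, -6.2, -4.8]
gripper_width: 0.0003
```

```bash
python3 - <<'E'
from h import *
go(Bw([-222,0,18]))
E
```

```text
t 25.57 shift [40.6 -0.5  1. ] turn [ 0.0076 -0.0159  0.0028] B(mm) [-262.6   -0.6   18.3] F [ 5.1 -6.2 -4.8] w 0.0003
```

Emit:
play_rows(
  targets=[
    [[7,0,0],[0.006,-0.006,0.002],-1],
    [[7,0,0],[0.002,0.002,0],-1],
    [[7,0,0],[0,0.003,-0.002],-1],
    [[7,0,0],[0,0.005,-0.002],-1],
    [[7,0,0],[0,0.005,-0.002],-1],
    [[6,0,0],[0,0.005,-0.002],-1],
  ],
)

```text
time: 26.32
tcp_pos: [0.6526, -0.0935, 0.0184]
tool_rot: [[-0.252, 0.968, 0.003], [0.968, 0.252, 0.008], [0.007, 0.005, -1.0]]
ft_force: [2.2, -5.3, -3.6]
gripper_width: 0.0
```

```bash
python3 - <<'E'
from h import *
go(Bw([-222,0,18]))
E
```

```text
t 26.32 shift [18.9 -0.4  0.5] turn [ 0.0054 -0.0071 -0.0024] B(mm) [-240.9   -0.4   18.4] F [ 2.2 -5.3 -3.6] w 0.0
```

Emit:
play_rows(
  targets=[
    [[7,0,0],[0.003,0,-0.002],-1],
    [[7,0,0],[0.002,0.003,-0.002],-1],
    [[6,0,0],[0,0.003,-0.002],-1],
    [[6,0,0],[0,0.003,-0.002],-1],
  ],
)

```text
time: 26.82
tcp_pos: [0.6492, -0.0809, 0.0184]
tool_rot: [[-0.253, 0.968, 0.004], [0.968, 0.253, 0.002], [0.001, 0.004, -1.0]]
ft_force: [2.5, -5.1, -2.5]
gripper_width: -0.0002
```

```bash
cat >> h.py <<'E'
def state():
    p=np.load('p.npy');x=np.array([np.cos(p[2]),np.sin(p[2])])
    for n in('top','scene'):
        w,P=cellar(n); d=P[...,:2]-p[:2];a=d@x*1000;b=d@[-x[1],x[0]]*1000;z=P[...,2]*1000
        for nm,q in dict(tab=(z>69)&(z<76)&(a<-150)&(a>-300)&(abs(b)<25),cel=(z>56)&(z<68)&(a<-20)&(a>-130)&(abs(b)<45),block=(z>28)&(z<35)&(a<-130)&(a>-330)&(abs(b)<20)).items():
            if q.sum(): print(n,nm,q.sum(),'x',a[q].min().round(1),a[q].max().round(1),'y',b[q].min().round(1),b[q].max().round(1))
    return w
E
python3 - <<'E'
from h import *
go(Bw([-212,0,18])); state()
E
```

```text
t 26.82 shift [15.9 -0.3  0.5] turn [ 0.0039 -0.0011 -0.0018] B(mm) [-227.9   -0.3   18.4] F [ 2.5 -5.1 -2.5] w -0.0002
top tab 98 x -223.0 -203.1 y -15.4 14.4
top cel 722 x -99.6 -45.1 y -28.2 27.1
top block 380 x -224.9 -130.1 y -19.5 17.3
scene tab 37 x -240.1 -205.5 y -14.4 11.5
scene cel 140 x -93.6 -42.2 y -28.4 -9.0
scene block 52 x -224.1 -199.3 y -19.4 16.5
```

Emit:
play_rows(
  targets=[
    [[6,0,0],[0.003,0.002,-0.002],-1],
    [[6,0,0],[0.002,0.003,-0.002],-1],
    [[6,0,0],[0,0.003,-0.002],-1],
    [[5,0,0],[0,0.003,-0.002],-1],
  ],
)

```text
time: 27.42
tcp_pos: [0.6464, -0.0705, 0.0185]
tool_rot: [[-0.253, 0.967, 0.002], [0.967, 0.253, -0.001], [-0.002, 0.002, -1.0]]
ft_force: [2.2, -6.2, -2.8]
gripper_width: -0.0001
```

```bash
python3 - <<'E'
from h import *
go(Bw([-206,0,18]))
E
```

```text
t 27.43 shift [11.1 -0.2  0.5] turn [ 0.0019  0.0019 -0.0008] B(mm) [-2.171e+02 -2.000e-01  1.850e+01] F [ 2.2 -6.2 -2.8] w -0.0001
```

Emit:
play_rows(
  targets=[
    [[5.5,0,0],[0.002,0.003,-0.002],-1],
    [[5.5,0,0],[0,0.003,-0.001],-1],
  ],
)

```text
time: 27.68
tcp_pos: [0.6452, -0.066, 0.0185]
tool_rot: [[-0.253, 0.968, 0.002], [0.968, 0.253, -0.003], [-0.003, 0.001, -1.0]]
ft_force: [3.1, -5.6, -2.1]
gripper_width: 0.0001
```

Emit:
play_rows(
  targets=[
    [[5.5,0,0],[0.001,0.003,-0.001],-1],
    [[5.5,0,0],[0,0.003,-0.001],-1],
  ],
)

```text
time: 27.92
tcp_pos: [0.6444, -0.0628, 0.0186]
tool_rot: [[-0.25, 0.968, 0.004], [0.968, 0.25, -0.005], [-0.006, 0.002, -1.0]]
ft_force: [3.1, -7.3, -3.5]
gripper_width: 0.0001
```

```bash
python3 - <<'E'
from h import *
go(Bw([-206,0,18]))
E
```

```text
t 27.93 shift [ 3.1 -0.2  0.5] turn [ 0.0022  0.0058 -0.0039] B(mm) [-2.091e+02 -2.000e-01  1.860e+01] F [ 3.1 -7.3 -3.5] w 0.0001
```

Emit:
play_rows(
  targets=[
    [[6,0,0],[0.002,0.007,-0.004],-1],
    [[6,0,0],[0.001,0.004,-0.001],-1],
  ],
)

```text
time: 28.18
tcp_pos: [0.6436, -0.0605, 0.0185]
tool_rot: [[-0.25, 0.968, 0.002], [0.968, 0.25, -0.005], [-0.005, 0.001, -1.0]]
ft_force: [3.8, -8.3, -3.7]
gripper_width: -0.0001
```

```bash
python3 - <<'E'
from h import *
go(Bw([-206,0,18])); w=state()
c=w['color']; u,v=proj(w,Bw([-110,0,20]))[0].astype(int); cv2.imwrite('pics/s7.png',cv2.resize(c[v-50:v+50,u-60:u+60],(720,600),interpolation=cv2.INTER_CUBIC)[:,:,::-1])
E
```

```text
t 28.18 shift [ 0.7 -0.1  0.5] turn [ 0.0011  0.0053 -0.0043] B(mm) [-2.067e+02 -1.000e-01  1.850e+01] F [ 3.8 -8.3 -3.7] w -0.0001
top tab 82 x -201.6 -181.6 y -11.7 14.2
top cel 715 x -99.1 -45.2 y -27.8 27.0
top block 323 x -201.4 -130.1 y -19.1 17.6
scene tab 37 x -218.7 -184.6 y -14.4 13.0
scene cel 93 x -88.7 -43.3 y -28.8 -15.1
scene block 61 x -204.5 -178.2 y -19.6 15.9
```

View pics/s7.png

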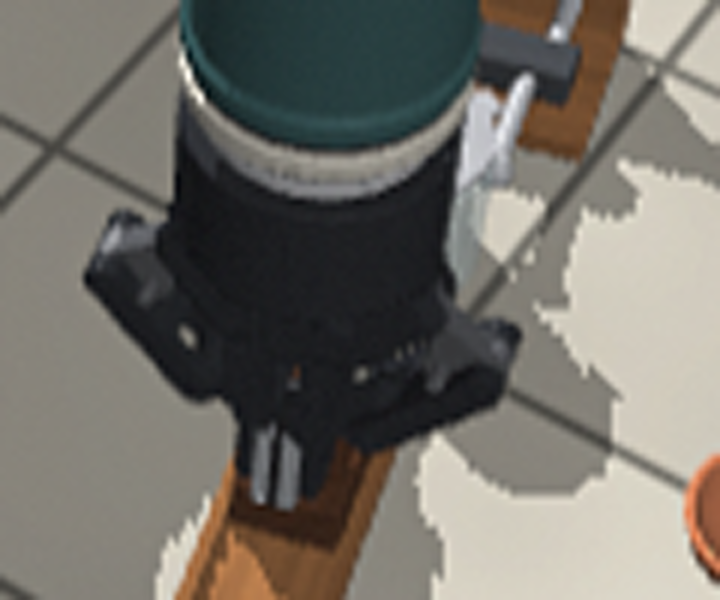

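The arm hides the nose in this view, but the numbers agree: tab travel is about 105 mm, and the lane force has risen from about 6 to 9 N, so the nose is about 4 mm in. About 2.5 mm more to go.

Emit:
play_rows(
  targets=[
    [[6.5,0,0],[0.001,0.006,-0.004],-1],
    [[6.5,0,0],[0.001,0.004,-0.002],-1],
  ],
)

```text
time: 28.52
tcp_pos: [0.6431, -0.0584, 0.0186]
tool_rot: [[-0.25, 0.968, 0.003], [0.968, 0.25, -0.007], [-0.007, 0.001, -1.0]]
ft_force: [4.1, -9.9, -3.7]
gripper_width: -0.0003
```

Emit:
play_rows(
  targets=[
    [[6.5,0,0],[0.001,0.005,-0.003],-1],
  ],
)

```text
time: 28.65
tcp_pos: [0.6429, -0.0577, 0.0186]
tool_rot: [[-0.25, 0.968, 0.004], [0.968, 0.25, -0.008], [-0.009, 0.002, -1.0]]
ft_force: [5.2, -9.5, -3.0]
gripper_width: -0.0001
```

```bash
python3 - <<'E'
from h import *
go(Bw([-206,0,18])); w=state()
E
```

```text
t 28.65 shift [-2.2 -0.1  0.6] turn [ 0.0016  0.0085 -0.0048] B(mm) [-2.038e+02 -1.000e-01  1.860e+01] F [ 5.2 -9.5 -3. ] w -0.0001
top tab 77 x -198.5 -178.7 y -11.1 14.3
top cel 718 x -99.5 -44.4 y -27.2 26.7
top block 317 x -198.1 -130.1 y -19.3 17.3
scene tab 36 x -216.7 -181.3 y -14.3 11.6
scene cel 90 x -86.7 -42.6 y -28.8 -15.4
scene block 60 x -202.3 -175.1 y -19.5 16.5
```

Lane force is now about 10.5 N (6 friction plus about 4.5 spring), and the tab is at about 108 mm travel, so the nose is about 7 mm in. I'll let go and back off, then check.

Emit:
play_rows(
  targets=[
    [[-4,0,0],[0,0,0],-1],
    [[-8,0,0],[0,0.008,0],-1],
    [[-8,0,0],[0,0,0],-1],
    [[-6,0,-10],[0,0,0],-1],
    [[0,0,-20],[0,0,0],-1],
    [[0,0,-25],[0,0,0],-1],
    [[0,0,-25],[0,0,0],-1],
    [[-25,0,-25],[0,0,0],-1],
    [[-35,-10,-10],[0,0,0],-1],
    [[-35,-15,0],[0,0,0],-1],
    [[-35,-15,0],[0,0,0],-1],
    [[-20,-10,0],[0,0,0],-1],
    [[0,0,0],[0,0,0],-1],
    [[0,0,0],[0,0,0],-1],
  ],
)

```text
time: 30.5
tcp_pos: [0.6433, -0.2376, 0.1526]
tool_rot: [[-0.26, 0.966, 0.015], [0.966, 0.26, 0.004], [-0.0, 0.016, -1.0]]
ft_force: [0.4, -0.5, -0.2]
gripper_width: 0.0001
```

```bash
python3 - <<'E'
from h import *
go(Bw([-206,0,18])); w=state()
u,v=proj(w,Bw([-120,0,20]))[0].astype(int); a=cv2.resize(w['color'][v-45:v+45,u-45:u+45],(400,400),interpolation=cv2.INTER_CUBIC)
w=r.capture('top');u,v=proj(w,Bw([-120,0,20]))[0].astype(int); b=cv2.resize(w['color'][v-45:v+45,u-45:u+45],(400,400),interpolation=cv2.INTER_CUBIC)
cv2.imwrite('pics/f8.png',np.hstack([a,b])[:,:,::-1])
E
```

```text
t 30.5 shift [171.7  44.2 135.2] turn [0.0157 0.0002 0.0057] B(mm) [-377.9   45.3  152.6] F [ 0.4 -0.5 -0.2] w 0.0001
top tab 127 x -194.4 -178.6 y -15.8 14.0
top cel 713 x -98.8 -44.3 y -28.2 26.7
top block 357 x -201.6 -130.1 y -19.0 17.4
scene tab 123 x -194.1 -177.2 y -16.5 12.8
scene cel 529 x -99.3 -42.1 y -28.7 26.0
scene block 184 x -201.2 -130.3 y -19.6 16.8
```

View pics/f8.png

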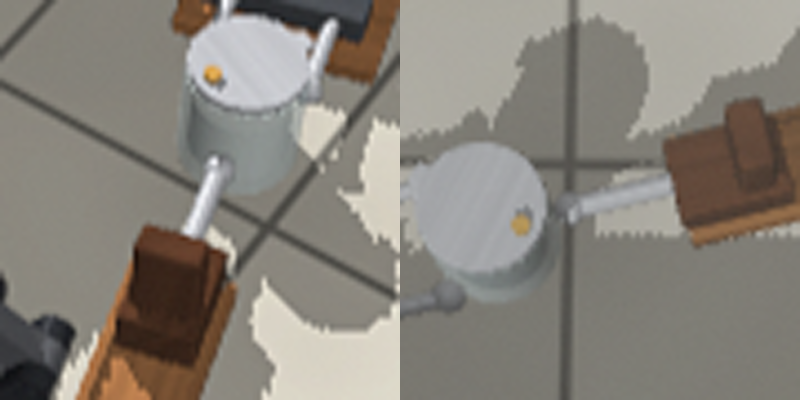

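The keeper stayed put: tab front at -178.6 mm before and after letting go. The nose bears on the upright cellar at (220,165) on the left and (565,205) on the right. I make a quick check that the bystanders have not moved, then hand in.

```bash
python3 - <<'E'
from h import *
a=load('top0')['color'];b=r.capture('top')['color'];a2=load('scene0')['color'];b2=r.capture('scene')['color']
def sh(a,b,u,v,h=20):
    t=a[v-h:v+h,u-h:u+h]; m=cv2.matchTemplate(b[v-h-12:v+h+12,u-h-12:u+h+12],t,cv2.TM_CCOEFF_NORMED); _,s,_,l=cv2.minMaxLoc(m); return (l[0]-12,l[1]-12,round(s,2))
for n,q in dict(potlow=(398,108),pottall=(488,247),oil=(470,150),box=(160,108),bowl=(278,111),timer=(192,280)).items(): print(n,'top',sh(a,b,*q))
for n,q in dict(oil=(288,390),potlow=(380,360),pottall=(190,335)).items(): print(n,'scene',sh(a2,b2,*q))
s=r.observe();print(s['ft_force'],s['qd']); r.hand_in()
E
```

```text
potlow top (0, 0, 0.99)
pottall top (0, 0, 0.97)
oil top (-2, 2, 0.44)
box top (0, 0, 1.0)
bowl top (0, 0, 1.0)
timer top (0, 0, 1.0)
oil scene (0, 0, 1.0)
potlow scene (0, 0, 1.0)
pottall scene (0, 0, 0.97)
[ 0.96041806 -0.01381153  0.64716716] [ 0.00552026  0.00305278  0.00430248 -0.00338702  0.00136574 -0.00106066
 -0.00044717]
the job is handed in; nothing more can be done
```

The cellar is standing upright against both balls of the stop with the keeper pressed up to it. I handed the job in at about 31 s.

**What I did**
- **Grasp:** the first try closed just above the cover, because the real fingertips sit about 26 mm higher than the reported TCP. The cellar did not move, and I went lower and gripped it on the second try.
- **Nudge:** I set it down about 30 mm short of the balls and pushed it up with shut fingers at no more than about 6 N. About 2.5 N of that was sliding friction. The keeper was about 80 mm clear throughout.
- **Keeper:** I pushed the tab until the lane force rose from about 6 to 10.5 N, which puts the nose about 7 mm of its 8 mm in, then let go and backed away.

**Last checks**
- **Cellar:** it stands at about x = -72 mm, y = -0.7 mm in the bracket frame, inside the allowed range.
- **Keeper:** it stayed where I left it, at about 108 mm travel. The nose is seen touching the cellar in both views.
- **Bystanders:** all are unmoved. For the oil bottle, the top view gave a poor match (0.44), probably because the arm was in the way, but the scene view matched fully with no shift.
- **Robot:** it was clear of everything, with about 1 N of residual force reading.
- **Not measured:** the final nose and ball forces. They are inferred from the wrist force and the keeper's travel.

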